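# Slide the packed dates between two trays to the customer

## Robot

A 6-joint arm with a two-finger parallel gripper is mounted at the origin on the work surface. World frame = base frame: x ahead of the robot, y to its left, z up, the work surface at z = 0. Lengths are in m, angles in rad, forces in N, time in s.
With the tool pointing down it reaches from about 0.3 to 0.875 m from the base axis. Payload 6.4 kg.
Tool frame: the origin (TCP) lies on the centre line of the jaws, within the pads' length; the fingertips stand 11 mm ahead of it and the grasp point (between the pads) lies 8 mm behind it; x points along the fingers, y is the direction in which the jaws open and shut, and the axes are right-handed (so a half turn about x gives the same grasp; the last joint's range is limited). The gripper opens to 85 mm and grips with 20 to 120 N. Pads are 22 mm wide; open, the fingers measure 114 mm over their backs; the gripper's body (76 mm by 85 mm) begins 54 mm behind the grasp point. The pads swing forward as they close: fully open they stand 13 mm farther back than shut.
Start: joints at [0.948, 0.181, 1.607, -0, 1.354, -0.206], TCP at [0.233, 0.526, 0.242] pointing down, gripper open.
Joint ranges: [-2.99, 2.99], [-0.89, 2.07], [0.3, 2.58], [-1.14, 4.28], [0, 2.63], [-3.12, 3.12]. Speed limits (rad/s): [2.57, 2.57, 3.01, 3.14, 3.14, 3.14].

## Interface

Orientations are given as a unit quaternion [w, x, y, z].
In Python, from bench import ctrl, camera, hand_in gives the robot as it stands. The module is installed in compiled form; this text tells all that it offers.
- The arm moves only by the tool drive_tool, never from a script. Its argument "increments" is a list of rows, each a list of 7 numbers: the shift along the tool's x, y, z in m, then the turn, a rotation vector about the tool's x, y, z in degrees, then the gripper's target within -1 to 1 (fully open at 1, half-way at 0, shut at -1). In form: [[dx, dy, dz, rx, ry, rz, claw], ...]. A call has 1 to 10 rows; each row shifts and turns the commanded pose from where the row before left it, along the tool's axes as they then stand; what a row does not reach is not made up. A row lasts 1/8 s, in which the tool goes at most 62.5 mm and 10.7 degrees, less where a joint would pass 70% of its speed; a pose out of reach is approached as far as the arm can. A call is refused whole if a number of a shift passes 0.0625 or a number of a turn 10.7, either way. A call with a gripper value outside its range is refused whole. The fingers move at their own pace and stop on an object; the grip force is fixed at half the most. Time passes only in rows, so rows that do not move let the fingers close. It gives the time, the measured TCP pose, the force and the opening at its end, in the units of the state.
- ctrl.get_obs(): the state, without advancing time (a new reading comes with each control period).
- camera(name): name is "scene" or "top" or "wrist"; returns a dict with "img" (384x512x3 uint8, red, green, blue), "depth" (384x512 float32, m along the optical axis (not along the pixel's ray), 0 where there is no reading), "fx", "fy", "cx", "cy" (pixels), "world_from_camera" (4x4, takes a point from camera to world coordinates); the wrist camera has in their place "hand_eye" (4x4, takes a point from camera to tool coordinates, whose origin is the TCP and whose axes are the tool frame's). Camera axes: x right, y down, z forward; pixel columns grow to the right and rows downward; lengths in m; the calibration is good to about 2 mm. A picture is of the moment at which its call begins: read the wrist's pose just before it.
- hand_in(): hands the job in, once; it reports no verdict.
The state is a dict: "time_s": time; "q": joint angles; "dq": joint speeds; "joint_efforts": joint torques, N m; "eef_pos": TCP position; "eef_rot": TCP orientation; "wrist_force": force on the tool from outside, world axes, zero at the start; "torque": the same for the moment, N m; "opening": opening from 0.0 (shut) to 1.0 (fully open).
Only numpy, scipy, OpenCV 4.12 (cv2) and the standard library are available. Lean on these libraries where they do the work, as an engineer would, in place of code of your own. Each camera call takes 0.05 s, during which the arm holds its last target.

## Task

Serve the customer: push the carton of dates with the red sleeve along the counter with your fingers, through the narrow gap between the tray of figs and the tray of almonds, until the whole carton lies on the green mat on the other side. Keep it flat on the counter all the way, never lifting or tipping it, do not ram the trays, and leave everything else where it stands.

Things in the scene. Friction and masses are not known exactly. Their poses are not given: they have to be found in the camera images.
- date_carton: the carton of dates: a closed flat box with a RED paper sleeve round its middle, cream base, clear lid and dark brown dates; 76 wide (its x), 120 long (its y), 38 high, corners rounded to 8 seen from above, about 0.25 to 0.5 kg, loose on the counter. Origin: centre of its underside; z up.
- trays: two parallel woven foil-lined trays, both fixed; figs nearer the robot, almonds farther. Each 240 (x) x 200 (y), rim 50 high, heap 65, a price card to 125 at the almond tray's far side. Between them a straight gap 85 wide, 200 long, sides upright. Tray corners rounded to 15. Origin: middle of the gap on the counter; y along the gap towards the mat, x across it to the almonds, z up
- gap_in (a point): middle of the gap's entrance, on the packing side (robot's right), at counter level
- gap_out (a point): middle of the gap's outlet, on the mat's side (robot's left), at counter level
- mat: the customer's hand-over mat: thin green square, 200 x 200, level with the counter (things slide onto it with no step), fixed, just beyond the gap's outlet; its centre is up to 25 to either side of the line of the gap. Origin: its centre; x and y along its sides, z up
- corner_nr (a point): corner of the date carton's underside at its own -x, -y (38 and 60 mm from its origin)
- corner_nl (a point): corner of the date carton's underside at its own -x, +y (38 and 60 mm from its origin)
- corner_fr (a point): corner of the date carton's underside at its own +x, -y (38 and 60 mm from its origin)
- corner_fl (a point): corner of the date carton's underside at its own +x, +y (38 and 60 mm from its origin)
- pistachio_carton: bystander: loose carton of exactly the date carton's shape and size, but with a blue paper sleeve and greenish pistachios; leave it where it is. Origin: centre of its underside
- honey_jar: bystander: loose amber glass jar with a brass-coloured lid, diameter 56, height 80, standing beside the mat. Origin: centre of its underside
- tub_stack: bystander: loose stack of empty clear plastic tubs, 110 x 110 x 72. Origin: centre of its underside
- saffron_tin: bystander: loose round yellow tin, diameter 62, height 42. Origin: centre of its underside
- tape_dispenser: bystander: black bench tape dispenser, 150 x 55 x 73. Origin: centre of its underside

How it is judged:
By the outcome, as a careful person would: the job done as asked, in the order asked, and still so for the second after the job is handed in, with the robot touching nothing.
It also fails if it takes over 69 s, if anything falls off the work surface, if the arm or the gripper's body presses on something with over 40 N, if the wrist force passes 120 N, or if a joint passes its speed limit or range.

## Working session

There is one attempt and no reset: what is moved stays moved. The work goes in short steps, Python scripts to look and compute and a tool call to move; the robot and the scene stay as the last step left them, time stands still between calls to the robot, and variables do not carry over. Pictures are saved under pics/ and viewed, and the job is handed in when it is done.

Besides the shell and the picture viewer there is one more tool, called after "Call:" in YAML: its name, and indented under it one key for each argument. drive_tool: Moves the arm, as the interface text tells. Its arguments: {"type":"object","properties":{"increments":{"type":"array","items":{"type":"array","items":{"type":"number"}}}},"required":["increments"]}

```bash
mkdir -p pics; python3 - <<'E'
from bench import ctrl,camera
import cv2,numpy as np,pickle
o=ctrl.get_obs();print(o)
for n in("top","scene"):
    c=camera(n);cv2.imwrite(f"pics/{n}0.png",c["img"][:,:,::-1]);pickle.dump(c,open(f"{n}0.pkl","wb"))
    print(n,c["fx"],c["cx"],c["cy"],np.round(c["world_from_camera"],3))
E
```

```text
{'time_s': 0.0, 'q': array([ 9.47742290e-01,  1.81546338e-01,  1.60802321e+00,  1.93129402e-05,
        1.35378134e+00, -2.06289908e-01]), 'dq': array([ 0.0004162 , -0.00048338, -0.00146102, -0.0008881 , -0.00039834,
       -0.00017592]), 'joint_efforts': array([ 2.14676824e-03, -4.44848049e+01, -3.51350176e+01,  1.41867285e-04,
        8.70140648e-03, -3.17823412e-05]), 'eef_pos': array([0.23241659, 0.52535025, 0.2413738 ]), 'eef_rot': array([ 0.69155275,  0.14571942,  0.69206585, -0.14685195]), 'wrist_force': array([-0.04568232,  0.31781682, -0.1055522 ]), 'torque': array([ 0.00695959, -0.05355729, -0.0236818 ]), 'opening': 1.002189952006243}
top 352.94540903723225 255.78670142300564 194.88518518477437 [[ 0.025 -0.984  0.177  0.266]
 [-1.    -0.022  0.02  -0.009]
 [-0.016 -0.177 -0.984  1.417]
 [ 0.     0.     0.     1.   ]]
scene 449.4457322481963 254.0937785418615 193.05580630025923 [[ 0.877  0.323 -0.356  1.064]
 [ 0.481 -0.557  0.677 -1.055]
 [ 0.02  -0.765 -0.644  1.058]
 [ 0.     0.     0.     1.   ]]
```

View pics/top0.png

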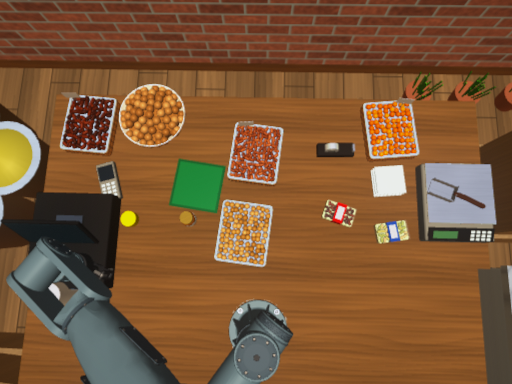

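View pics/scene0.png

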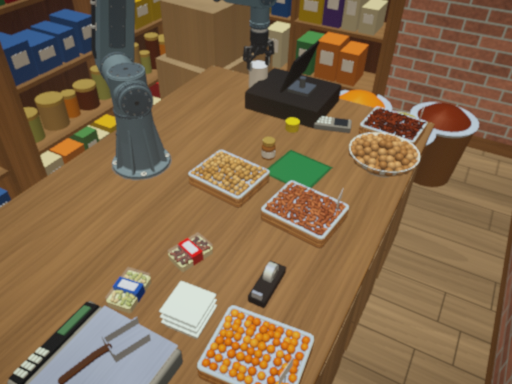

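The top view shows the red carton at about (340,213), the gap at about (250,192), and the mat at about (197,186). The jar is at (187,217) and the blue carton at (392,231). Next I'll measure them in world coordinates.

```bash
cat > h.py <<'E'
import numpy as np,cv2
def pts(c,T=None):
    T=c["world_from_camera"] if T is None else T
    d=c["depth"];v,u=np.mgrid[:d.shape[0],:d.shape[1]]
    P=np.stack([(u-c["cx"])/c["fx"]*d,(v-c["cy"])/c["fy"]*d,d],-1)
    return P@T[:3,:3].T+T[:3,3]
def onplane(c,u,v,z,T=None):
    T=c["world_from_camera"] if T is None else T
    r=T[:3,:3]@np.array([(u-c["cx"])/c["fx"],(v-c["cy"])/c["fy"],1]);return T[:3,3]+r*(z-T[2,3])/r[2]
def rect(P):
    (cx,cy),(w,h),a=cv2.minAreaRect(P[:,:2].astype(np.float32)*1000)
    return np.round([cx,cy,w,h,a],1)
E
cat > m.py <<'E'
from h import *;import pickle
for n in("top","scene"):
    c=pickle.load(open(n+"0.pkl","rb"));P=pts(c);ok=c["depth"]>0
    b=ok&(abs(P[...,2])<.004)&(abs(P[...,0]-.5)<.4)&(abs(P[...,1])<.5);print(n,"counter z",np.median(P[...,2][ok&(abs(P[...,2])<.02)&(P[...,0]>.2)&(P[...,0]<.8)&(abs(P[...,1])<.5)]))
    m=(ok&(P[...,2]>.02)&(P[...,2]<.2)&(P[...,0]>.15)&(P[...,0]<1)&(P[...,1]>-.75)&(P[...,1]<.45)).astype(np.uint8)
    k,l,s,_=cv2.connectedComponentsWithStats(m)
    for i in range(1,k):
        if s[i,4]>60:
            Q=P[l==i];top=np.percentile(Q[:,2],90)
            print(s[i].tolist(),"rect",rect(Q),"ztop",top.round(3), "mean",Q.mean(0).round(3))
    hsv=cv2.cvtColor(c["img"],cv2.COLOR_RGB2HSV)
    g=(cv2.inRange(hsv,(50,120,40),(85,255,255))>0)&ok&(abs(P[...,2])<.01)&(P[...,0]<.9)&(P[...,0]>.3)&(abs(P[...,1])<.5)
    print("mat",rect(P[g]),g.sum())
E
python3 m.py
python3 - <<'E'
import cv2
a=cv2.imread("pics/top0.png")[100:280,160:430];cv2.imwrite("pics/top0z.png",cv2.resize(a,None,fx=2.9,fy=2.9,interpolation=cv2.INTER_CUBIC))
E
```

```text
top counter z 0.0005061038330016476
[148, 84, 37, 63, 1738] rect [829.6 383.5 266.5 132.7   0. ] ztop 0.103 mean [0.824 0.395 0.083]
[361, 97, 58, 63, 2964] rect [ 799.2 -516.9  242.   202.5    5. ] ztop 0.063 mean [ 0.793 -0.513  0.053]
[227, 121, 56, 64, 2887] rect [687.8  28.3 200.  240.6  83.5] ztop 0.061 mean [0.683 0.028 0.053]
[317, 143, 38, 13, 482] rect [ 712.8 -297.6   52.4  146.9    1.4] ztop 0.067 mean [ 0.709 -0.297  0.038]
[415, 163, 52, 79, 3422] rect [ 499.2 -682.1  135.6  298.9   90. ] ztop 0.104 mean [ 0.494 -0.672  0.089]
[370, 165, 36, 31, 949] rect [ 582.  -498.3  111.2  113.6    5.1] ztop 0.075 mean [ 0.578 -0.493  0.066]
[214, 199, 59, 68, 3171] rect [365.6  65.2 200.2 239.6  83.5] ztop 0.063 mean [0.363 0.065 0.054]
[322, 199, 35, 28, 606] rect [ 451.8 -308.2  118.6   76.9   71.3] ztop 0.042 mean [ 0.451 -0.307  0.038]
[179, 211, 17, 15, 191] rect [414.2 283.5  51.9  51.2  27.6] ztop 0.083 mean [0.412 0.281 0.07 ]
[375, 220, 35, 23, 619] rect [ 384.1 -513.4   76.8  119.7   11.3] ztop 0.042 mean [ 0.384 -0.511  0.038]
mat [555.8 263.3 198.9 197.   81.8] 2211
sc
[... 399 characters left out ...]
6 mean [0.701 0.007 0.051]
[168, 233, 45, 36, 881] rect [ 455.8 -310.   122.1   82.3   72.8] ztop 0.041 mean [ 0.459 -0.316  0.036]
[248, 261, 39, 45, 820] rect [ 718.4 -301.2   55.7  150.     1.5] ztop 0.067 mean [ 0.723 -0.313  0.039]
[105, 267, 46, 43, 1105] rect [ 387.1 -515.6   82.1  121.6    9.9] ztop 0.04 mean [ 0.392 -0.52   0.036]
[160, 281, 58, 57, 2060] rect [ 584.2 -498.5  112.2  114.1    5.2] ztop 0.074 mean [ 0.591 -0.508  0.063]
[51, 302, 132, 82, 6031] rect [ 502.3 -685.6  128.9  304.2   90. ] ztop 0.11 mean [ 0.526 -0.688  0.097]
[198, 306, 117, 78, 6557] rect [ 802.4 -520.4  240.3  201.1    5.6] ztop 0.064 mean [ 0.799 -0.523  0.054]
mat [557.5 265.5 196.4 193.   81.7] 1264
```

View pics/top0z.png

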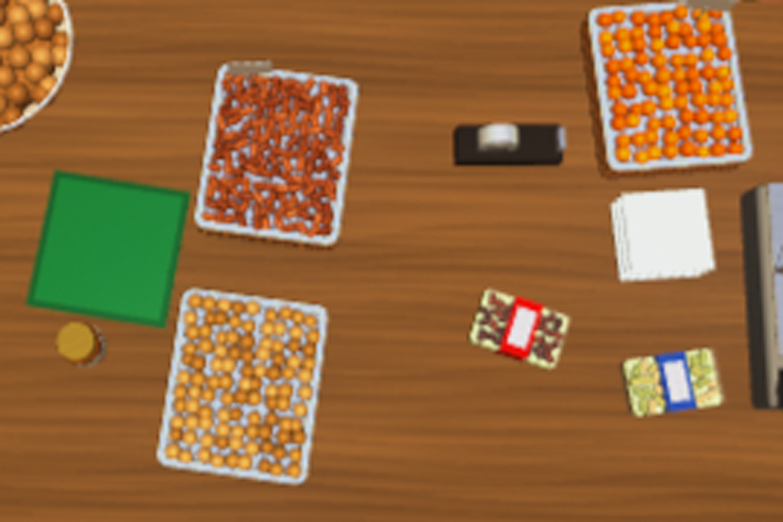

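```bash
cat >> h.py <<'E'
from scipy.spatial.transform import Rotation as R
G=np.array([.528,.0455]);A=np.radians(-6.5);EX=np.array([np.cos(A),np.sin(A)]);EY=np.array([-np.sin(A),np.cos(A)])
def g2w(a,b): return G+a*EX+b*EY
def w2g(p): d=np.asarray(p)[:2]-G;return np.array([d@EX,d@EY])
def state():
    from bench import ctrl
    o=ctrl.get_obs();w,x,y,z=o["eef_rot"];M=R.from_quat([x,y,z,w]).as_matrix()
    return o,M
def jawyaw(M): return np.degrees(np.arctan2(M[1,1],M[0,1]))
E
python3 - <<'E'
from h import *
o,M=state();print(M.round(3),jawyaw(M))
c=np.array([.4525,-.309]);print("carton gap",w2g(c),"mat",w2g([.556,.264]))
h=np.radians(90-18.7);hd=np.array([np.cos(h),np.sin(h)]);p=c-hd*.090
print("pre",p, "delta in tool", M.T@np.r_[p-o["eef_pos"][:2],-.1],"tcp",o["eef_pos"])
E
```

```text
[[-0.001  0.405  0.914]
 [-0.001  0.914 -0.405]
 [-1.    -0.002 -0.   ]] 66.11820115306557
carton gap [-0.03488414 -0.36076807] mat [0.00308511 0.22026514]
pre [ 0.42364483 -0.39424892] delta in tool [ 0.10103628 -0.76333217  0.54714621] tcp [0.23247663 0.52537493 0.24145123]
```

Call:
drive_tool:
  increments:
    - [0,0,0,10.6,0,0,-0.3]
    - [0,0,0,10.6,0,0,-0.3]
    - [0,0,0,10.6,0,0,-0.3]
    - [0,0,0,10.6,0,0,-0.3]
    - [0,0,0,10.6,0,0,-0.3]
    - [0,0,0,10.6,0,0,-0.3]
    - [0,0,0,10.6,0,0,-0.3]
    - [0,0,0,10.6,0,0,-0.3]
    - [0,0.012,0.02,0,0,0,-0.3]
    - [0,0.024,0.04,0,0,0,-0.3]

```text
time_s: 1.35
eef_pos: [0.2475, 0.4572, 0.2418]
eef_rot: [-0.413, -0.574, -0.413, 0.574]
wrist_force: [0.8, -0.8, -0.8]
opening: 0.35
```

Call:
drive_tool:
  increments:
    - [0,0.024,0.04,0,0,0,-0.3]
    - [0,0.024,0.04,0,0,0,-0.3]
    - [0,0.024,0.04,0,0,0,-0.3]
    - [0,0.024,0.04,0,0,0,-0.3]
    - [0,0.024,0.04,0,0,0,-0.3]
    - [0,0.024,0.04,0,0,0,-0.3]
    - [0,0.024,0.04,0,0,0,-0.3]
    - [0,0.024,0.04,0,0,0,-0.3]
    - [0,0.024,0.04,0,0,0,-0.3]
    - [0,0.024,0.04,0,0,0,-0.3]

```text
time_s: 2.6
eef_pos: [0.3468, 0.0002, 0.2422]
eef_rot: [0.412, 0.575, 0.412, -0.574]
wrist_force: [0.4, -0.3, 0.4]
opening: 0.35
```

Call:
drive_tool:
  increments:
    - [0,0.024,0.04,0,0,0,-0.3]
    - [0,0.024,0.04,0,0,0,-0.3]
    - [0,0.024,0.04,0,0,0,-0.3]
    - [0,0.024,0.04,0,0,0,-0.3]
    - [0,0.024,0.04,0,0,0,-0.3]
    - [0,0.024,0.04,0,0,0,-0.3]
    - [0,0.024,0.04,0,0,0,-0.3]
    - [0,0.012,0.02,0,0,0,-0.3]
    - [0,0,0,0,0,0,-0.3]

```text
time_s: 3.72
eef_pos: [0.421, -0.3413, 0.2415]
eef_rot: [-0.411, -0.575, -0.412, 0.575]
wrist_force: [-0.1, -0.4, 0.2]
opening: 0.346
```

```bash
cat > see.py <<'E'
import sys,pickle
from h import *
from bench import camera
tag=sys.argv[1]
o,M=state();print("t",o["time_s"],"tcp",o["eef_pos"].round(4),"gap",w2g(o["eef_pos"]).round(4),"jaw",jawyaw(M).round(2),"rel",(jawyaw(M)+6.5).round(2),"op",round(o["opening"],3),"F",o["wrist_force"].round(1))
for n in sys.argv[2:]:
    c=camera(n);cv2.imwrite(f"pics/{n}{tag}.png",c["img"][:,:,::-1]);pickle.dump((c,o,M),open(f"{n}{tag}.pkl","wb"))
E
python3 see.py 1 top wrist
```

```text
t 3.725 tcp [ 0.421  -0.3413  0.2415] gap [-0.0625 -0.3964] jaw -18.78 rel -12.28 op 0.346 F [-0.1 -0.4  0.2]
```

View pics/wrist1.png

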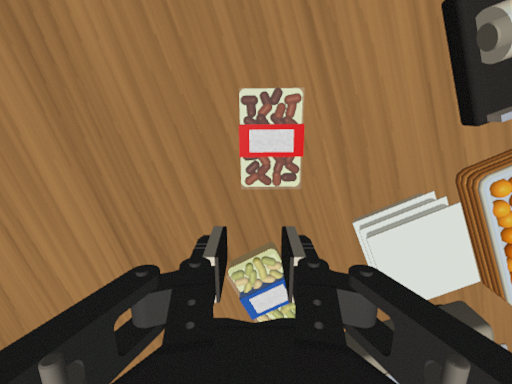

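View pics/top1.png

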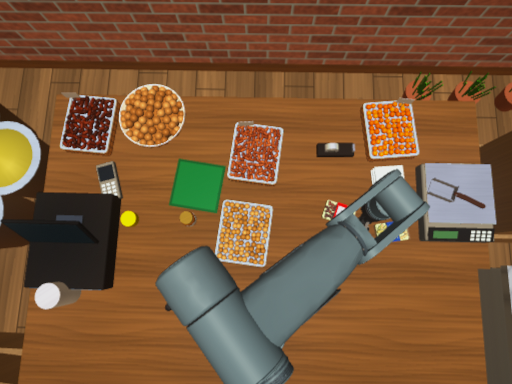

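```bash
python3 - <<'E'
import pickle
from h import *
c,o,M=pickle.load(open("wrist1.pkl","rb"));T=np.eye(4);T[:3,:3]=M;T[:3,3]=o["eef_pos"];T=T@c["hand_eye"]
print(c["hand_eye"].round(3))
P=pts(c,T);ok=c["depth"]>0
m=(ok&(P[...,2]>.02)&(P[...,2]<.1)).astype(np.uint8);k,l,s,_=cv2.connectedComponentsWithStats(m)
for i in range(1,k):
    if s[i,4]>500: Q=P[l==i];print(s[i],rect(Q),np.percentile(Q[:,2],90))
E
```

```text
[[ 0.    -0.27   0.963 -0.132]
 [ 1.    -0.    -0.    -0.   ]
 [ 0.     0.963  0.27  -0.067]
 [ 0.     0.     0.     1.   ]]
[ 450    0   62  127 6383] [ 710.6 -305.6   51.   144.9    1.4] 0.05862909900468406
[ 238   88   66  102 6419] [ 451.3 -313.3  118.1   76.7   71.5] 0.03948119976996227
[ 465  157   47  149 4506] [ 684.1 -524.2  201.5   55.2   79.4] 0.05318159333841613
[ 352  191  128  109 8928] [ 580.7 -502.6  111.   112.     5.1] 0.07326011120573767
[ 226  248   69   75 3231] [ 380.7 -509.5   75.   103.4    7.6] 0.039805932770674235
[438 301  56  41 812] [ 633.3 -627.2   19.3   42.9   55.6] 0.07403054220822511
```

Call:
drive_tool:
  increments:
    - [0,0.01,0.025,0,0,0,-0.3]
    - [0,0.01,0.025,0,0,0,-0.3]
    - [0.03,0,0,0,0,0,-0.3]
    - [0.04,0,0,0,0,0,-0.3]
    - [0.04,0,0,0,0,0,-0.3]
    - [0.04,0,0,0,0,0,-0.3]
    - [0.03,0,0,0,0,0,-0.3]
    - [0.015,0,0,0,0,0,-0.3]
    - [0,0,0,0,0,0,-0.3]

```text
time_s: 4.95
eef_pos: [0.4241, -0.3929, 0.0468]
eef_rot: [0.412, 0.574, 0.413, -0.574]
wrist_force: [-0.4, 0.4, 0.3]
opening: 0.354
```

```bash
python3 see.py 2 wrist
```

```text
t 4.95 tcp [ 0.4241 -0.3929  0.0468] gap [-0.0537 -0.4473] jaw -18.64 rel -12.14 op 0.354 F [-0.4  0.4  0.3]
```

View pics/wrist2.png

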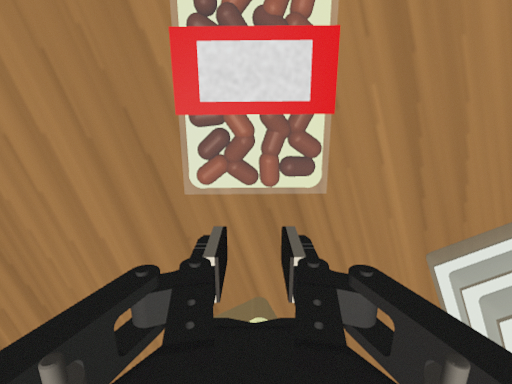

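```bash
python3 - <<'E'
import pickle
from h import *
c,o,M=pickle.load(open("wrist2.pkl","rb"))
P=pts(c,c["hand_eye"]);d=c["depth"];ok=(d>0)&(P[...,0]<.022)
v,u=np.mgrid[:384,:512]; ok&=(v>215)
for a in np.arange(-.12,.02,.008):
    m=ok&(P[...,0]>=a)&(P[...,0]<a+.008)
    if m.sum()>5: print(a.round(3),m.sum(),"y",P[m][:,1].min().round(4),P[m][:,1].max().round(4),"z",P[m][:,2].min().round(4),P[m][:,2].max().round(4))
for q in [(265,210),(265,150),(290,210),(235,215),(245,300),(380,375),(370,270)]: print(q,P[q].round(4))
E
```

```text
-0.096 1684 y -0.0199 0.0198 z -0.0207 -0.017
-0.088 6831 y -0.0589 0.0594 z -0.0203 -0.0059
-0.08 9774 y -0.0632 0.0632 z -0.0175 0.0004
-0.072 8744 y -0.0614 0.0607 z -0.0175 0.0126
-0.064 5672 y -0.0581 0.0582 z -0.0172 0.014
-0.056 3201 y -0.0543 0.054 z -0.0165 0.0136
-0.048 5401 y -0.0507 0.0511 z -0.0135 0.0148
-0.04 1512 y -0.0471 0.0473 z -0.0134 0.0081
-0.032 1308 y -0.0339 0.1206 z -0.0121 0.0404
-0.024 666 y -0.0286 0.1246 z -0.0107 0.0447
-0.016 1265 y -0.0288 0.1307 z -0.0109 0.0496
-0.008 2074 y -0.0288 0.1372 z -0.0107 0.0548
0.0 519 y -0.0282 0.1433 z -0.0104 0.0484
0.008 872 y -0.0153 0.1495 z -0.0074 0.0591
0.016 840 y -0.0006 0.1547 z 0.0048 0.0639
(265, 210) [-0.0348 -0.0171 -0.0108]
(265, 150) [-0.0362 -0.0397 -0.0116]
(290, 210) [-0.0571 -0.0135 -0.0152]
(235, 215) [-0.0055 -0.019  -0.0102]
(245, 300) [-0.0151  0.021  -0.0095]
(380, 375) [-0.0828  0.0269 -0.0101]
(370, 270) [-0.0802  0.0037 -0.01  ]
```

Call:
drive_tool:
  increments:
    - [0.017,0,0,0,0,0,-0.5]
    - [0,0,-0.004,0,0,0,-0.5]
    - [0,0,-0.006,0,0,0,-0.5]
    - [0,0,-0.008,0,0,0,-0.5]
    - [0,0,-0.01,0,0,0,-0.5]
    - [0,0,-0.01,0,0,0,-0.5]
    - [0,0,-0.01,0,0,0,-0.5]
    - [0,0,-0.01,0,0,0,-0.5]
    - [0,0,-0.01,0,0,0,-0.5]
    - [0,0,0,0,0,0,-0.5]

```text
time_s: 6.25
eef_pos: [0.4461, -0.3281, 0.03]
eef_rot: [0.412, 0.575, 0.413, -0.574]
wrist_force: [-0.5, -0.5, 0.1]
opening: 0.252
```

```bash
cat > an.py <<'E'
import pickle,sys
from h import *
c,o,M=pickle.load(open(f"wrist{sys.argv[1]}.pkl","rb"));T=np.eye(4);T[:3,:3]=M;T[:3,3]=o["eef_pos"];T=T@c["hand_eye"]
P=pts(c,T);ok=c["depth"]>0
B=pts(c,c["hand_eye"])
# carton's side lines: red sleeve edges at top
hsv=cv2.cvtColor(c["img"],cv2.COLOR_RGB2HSV)
red=(cv2.inRange(hsv,(0,180,120),(6,255,255))|cv2.inRange(hsv,(174,180,120),(180,255,255)))>0
Q=P[red&ok&(P[...,2]>.030)&(P[...,2]<.046)]
k=cv2.connectedComponentsWithStats((red&ok&(P[...,2]>.030)&(P[...,2]<.046)).astype(np.uint8))
i=1+np.argmax(k[2][1:,4]);Q=P[k[1]==i];print("red blob",k[2][i],"z",np.median(Q[:,2]).round(4))
r=rect(Q);print("red rect",r,"gap ctr",(w2g(r[:2]/1000)*1000).round(1))
m=ok&(P[...,2]>.03)&(P[...,2]<.046)&(B[...,2]<-.013);l=cv2.connectedComponents(m.astype(np.uint8))[1]
j=np.bincount(l[(k[1]==i)&m]).argmax()
Q=P[l==j];r=rect(Q);print("carton rect",r,"gap",(w2g(r[:2]/1000)*1000).round(1))
E
python3 see.py 3 wrist; python3 an.py 3
```

```text
t 6.25 tcp [ 0.4461 -0.3281  0.03  ] gap [-0.0391 -0.3804] jaw -18.63 rel -12.13 op 0.252 F [-0.5 -0.5  0.1]
red blob [ 161   57  190   95 8727] z 0.0387
red rect [ 469.2 -261.4   38.2   77.    71.4] gap ctr [ -23.7 -311.6]
carton rect [ 466.2 -269.9   97.    77.3   71.4] gap [ -25.7 -320.4]
```

View pics/wrist3.png

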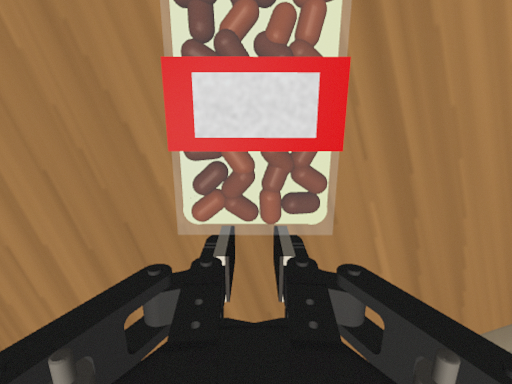

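Call:
drive_tool:
  increments:
    - [0,0,-0.006,0,0,0,-0.5]
    - [0,0,-0.01,0,0,0,-0.5]
    - [0,0,-0.01,0,0,0,-0.5]
    - [0,0,-0.01,0,0,0,-0.5]
    - [0,0,-0.01,0,0,0,-0.5]
    - [0,0,-0.01,0,0,0,-0.5]
    - [0,0,-0.01,0,0,0,-0.5]
    - [0,0,-0.008,0,0,0,-0.5]
    - [0,0,0,0,0,0,-0.5]

```text
time_s: 7.42
eef_pos: [0.47, -0.2586, 0.0303]
eef_rot: [0.412, 0.574, 0.413, -0.574]
wrist_force: [-0.7, -0.1, 0.5]
opening: 0.25
```

```bash
python3 see.py 4 wrist top scene; python3 an.py 4
```

```text
t 7.425 tcp [ 0.47   -0.2586  0.0303] gap [-0.0232 -0.3088] jaw -18.63 rel -12.13 op 0.25 F [-0.7 -0.1  0.5]
red blob [ 161   56  189   95 8639] z 0.0387
red rect [ 493.  -191.5   38.1   77.    71.2] gap ctr [  -7.9 -239.4]
carton rect [ 489.9 -200.3   97.2   77.3   71.4] gap [ -10.  -248.5]
```

View pics/wrist4.png

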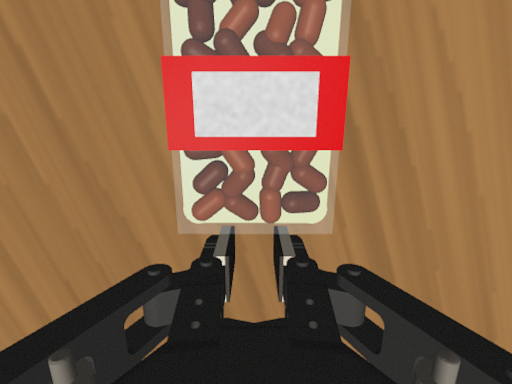

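View pics/top4.png

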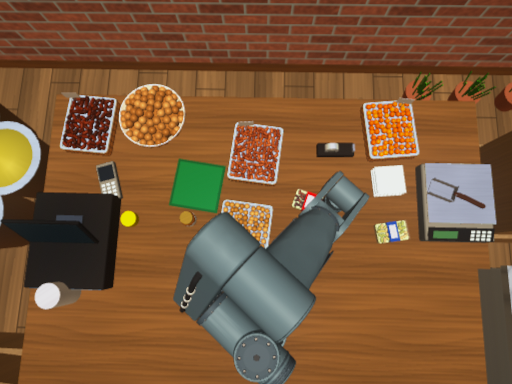

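View pics/scene4.png

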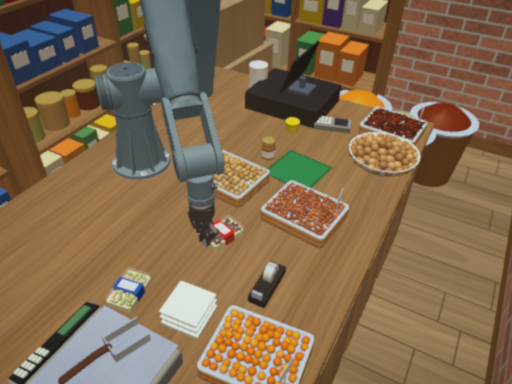

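Call:
drive_tool:
  increments:
    - [0,0.0014,-0.0075,-1.2,0,0,-0.5]
    - [0,0.0014,-0.0075,-1.2,0,0,-0.5]
    - [0,0.0014,-0.0075,-1.2,0,0,-0.5]
    - [0,0.0014,-0.0075,-1.2,0,0,-0.5]
    - [0,0.0014,-0.0075,-1.2,0,0,-0.5]
    - [0,0,0,0,0,0,-0.5]

```text
time_s: 8.32
eef_pos: [0.4871, -0.2244, 0.0302]
eef_rot: [0.442, 0.552, 0.442, -0.552]
wrist_force: [-0.6, 0.1, 0.2]
opening: 0.25
```

```bash
python3 see.py 5 wrist; python3 an.py 5
```

```text
t 8.325 tcp [ 0.4871 -0.2244  0.0302] gap [-0.0101 -0.2728] jaw -12.61 rel -6.11 op 0.25 F [-0.6  0.1  0.2]
red blob [ 160   57  190   95 8595] z 0.0387
red rect [ 502.5 -155.6   38.2   76.9   77.2] gap ctr [  -2.6 -202.7]
carton rect [ 500.5 -164.3   97.2   77.    77.3] gap [  -3.6 -211.6]
```

View pics/wrist5.png

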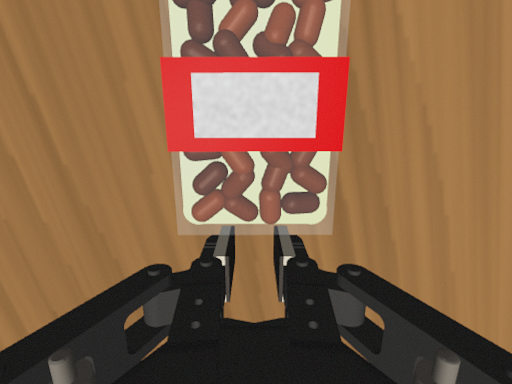

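Call:
drive_tool:
  increments:
    - [0,0,0.005,0,0,0,-0.5]
    - [-0.02,0,0.005,0,0,0,-0.5]
    - [-0.04,0,0,0,0,0,-0.5]
    - [-0.05,0,0,0,0,0,-0.5]
    - [-0.05,0,0,0,0,0,-0.5]
    - [-0.05,0,0,0,0,0,-0.5]
    - [-0.03,0,0,0,0,0,-0.5]
    - [0,0,0,0,0,0,-0.5]
    - [0,0,0,0,0,0,-0.5]

```text
time_s: 9.5
eef_pos: [0.4841, -0.235, 0.2689]
eef_rot: [-0.441, -0.552, -0.442, 0.552]
wrist_force: [0.3, -0.3, 0.1]
opening: 0.252
```

```bash
python3 see.py 6 wrist top; python3 an.py 6
cat > tr.py <<'E'
import pickle,sys
from h import *
for n in sys.argv[1:]:
    c,o,M=pickle.load(open(n+".pkl","rb"))
    if "world_from_camera" in c: T=c["world_from_camera"]
    else: T=np.eye(4);T[:3,:3]=M;T[:3,3]=o["eef_pos"];T=T@c["hand_eye"]
    P=pts(c,T);ok=c["depth"]>0
    g=(P[...,:2]-G)@np.stack([EX,EY],1)
    z=P[...,2]
    m=ok&(z>.040)&(z<.08)
    print(n)
    for b in np.arange(-.1,.1,.02):
        s=m&(g[...,1]>b)&(g[...,1]<b+.02)
        L=g[...,0][s&(g[...,0]<0)&(g[...,0]>-.09)];Rr=g[...,0][s&(g[...,0]>0)&(g[...,0]<.09)]
        if len(L)>3 and len(Rr)>3: print(b.round(3),"L",(L.max()*1e3).round(1),"R",(Rr.min()*1e3).round(1),"mid",((L.max()+Rr.min())*500).round(1),len(L),len(Rr))
    for s in(-1,1):
        e=m&(g[...,0]*s>.06)&(g[...,0]*s<.15)&(abs(g[...,1])<.15)
        if e.sum()>20: print("front y",(np.percentile(g[...,1][e],.5)*1e3).round(1))
E
python3 tr.py wrist6 top6 top4
```

```text
t 9.5 tcp [ 0.4841 -0.235   0.2689] gap [-0.0119 -0.2837] jaw -12.7 rel -6.2 op 0.252 F [ 0.3 -0.3  0.1]
red blob [224  86  62  32 773] z 0.0388
red rect [ 502.7 -156.1   36.5   74.5   78.2] gap ctr [  -2.3 -203.2]
carton rect [ 501.9 -156.2  117.9   76.2   77.8] gap [  -3.1 -203.4]
wrist6
front y -102.5
top6
-0.1 L -46.0 R 41.8 mid -2.1 51 54
-0.08 L -44.0 R 41.1 mid -1.4 57 61
-0.06 L -43.9 R 41.4 mid -1.3 57 60
-0.04 L -44.5 R 42.8 mid -0.8 60 62
-0.02 L -43.9 R 40.8 mid -1.6 57 61
0.0 L -43.9 R 41.7 mid -1.1 56 64
0.02 L -44.6 R 41.4 mid -1.6 60 63
0.04 L -43.6 R 40.8 mid -1.4 53 62
0.06 L -44.1 R 41.6 mid -1.3 59 60
0.08 L -44.9 R 42.4 mid -1.3 52 60
front y -97.9
front y -98.0
top4
-0.1 L -45.6 R 41.9 mid -1.8 50 55
-0.08 L -44.0 R 40.8 mid -1.6 57 64
-0.06 L -44.9 R 41.4 mid -1.7 57 66
-0.04 L -44.1 R 41.9 mid -1.1 60 64
-0.02 L -44.2 R 40.9 mid -1.7 58 63
0.0 L -44.6 R 41.3 mid -1.7 57 65
0.02 L -44.7 R 41.1 mid -1.8 58 62
0.04 L -43.7 R 41.0 mid -1.4 63 60
0.06 L -44.7 R 40.6 mid -2.1 55 61
0.08 L -45.1 R 43.7 mid -0.7 52 61
front y -98.3
front y -97.7
```

View pics/wrist6.png

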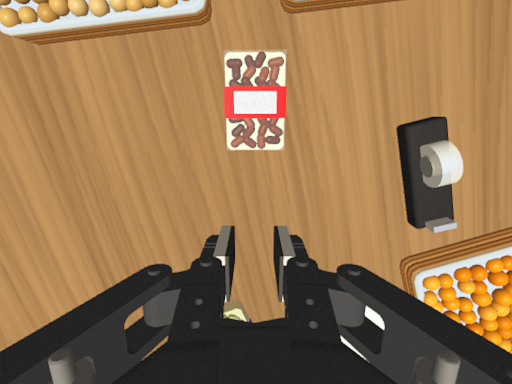

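Call:
drive_tool:
  increments:
    - [0,0,-0.03,0,0,0,-0.5]
    - [0,0,-0.04,0,0,0,-0.5]
    - [0,0,0,0,0,0,-0.5]
    - [0,0,0,0,0,0,-0.5]

```text
time_s: 10.1
eef_pos: [0.4998, -0.1669, 0.2693]
eef_rot: [-0.441, -0.552, -0.442, 0.552]
wrist_force: [1.3, 0.4, 0.3]
opening: 0.25
```

```bash
python3 see.py 7 wrist; python3 an.py 7;python3 tr.py wrist7
```

```text
t 10.1 tcp [ 0.4998 -0.1669  0.2693] gap [-0.004  -0.2142] jaw -12.65 rel -6.15 op 0.25 F [1.3 0.4 0.3]
red blob [225 144  59  29 752] z 0.0389
red rect [ 502.3 -155.8   37.    75.7   77.4] gap ctr [  -2.7 -202.9]
carton rect [ 508.5 -126.7   56.2   75.1   77.3] gap [ 1.000e-01 -1.733e+02]
wrist7
-0.1 L -44.3 R 40.6 mid -1.8 738 808
-0.08 L -44.3 R 40.5 mid -1.9 816 882
-0.06 L -44.2 R 40.5 mid -1.8 840 957
-0.04 L -44.3 R 40.6 mid -1.9 877 311
front y -102.0
front y -102.2
```

View pics/wrist7.png

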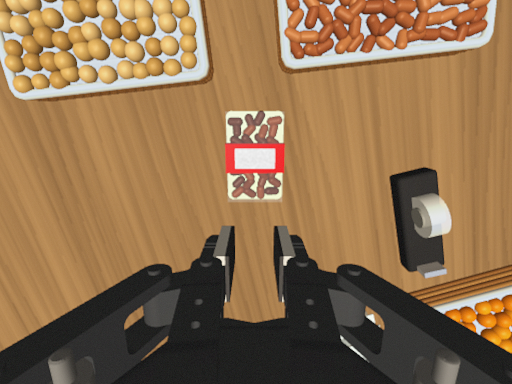

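Call:
drive_tool:
  increments:
    - [0,0,0.04,0,0,0,-0.5]
    - [0,0,0.03,0,0,0,-0.5]
    - [0.02,0,0,0,0,0,-0.5]
    - [0.05,0,0,0,0,0,-0.5]
    - [0.05,0,0,0,0,0,-0.5]
    - [0.05,0,0,0,0,0,-0.5]
    - [0.04,0,0,0,0,0,-0.5]
    - [0.02,0,0,0,0,0,-0.5]
    - [0.009,0,0,0,0,0,-0.5]
    - [0,0,0,0,0,0,-0.5]

```text
time_s: 11.4
eef_pos: [0.4844, -0.2357, 0.031]
eef_rot: [-0.441, -0.552, -0.442, 0.552]
wrist_force: [-0.2, -0.0, 0.0]
opening: 0.247
```

Call:
drive_tool:
  increments:
    - [0,0,-0.004,0,0,0,-0.5]
    - [0,0,-0.006,0,0,0,-0.5]
    - [0,0.0015,-0.0045,-1.2,0,0,-0.5]
    - [0,0.0015,-0.0045,-1.2,0,0,-0.5]
    - [0,0.0015,-0.0045,-1.2,0,0,-0.5]
    - [0,0.0015,-0.0045,-1.2,0,0,-0.5]
    - [0,0.0015,-0.0045,-1.3,0,0,-0.5]
    - [0,0,0,0,0,0,-0.5]

```text
time_s: 12.4
eef_pos: [0.4983, -0.2039, 0.031]
eef_rot: [0.47, 0.528, 0.471, -0.528]
wrist_force: [0.3, -1.2, -0.5]
opening: 0.247
```

```bash
sed -i 's/^G=np.array(\[.528,.0455\]);\(.*\)$/G=np.array([.528,.0455]);\1;G=G-.0018*EX-.0023*EY/' h.py; grep ^G= h.py; python3 see.py 8 wrist; python3 an.py 8;python3 tr.py wrist8
```

```text
G=np.array([.528,.0455]);A=np.radians(-6.5);EX=np.array([np.cos(A),np.sin(A)]);EY=np.array([-np.sin(A),np.cos(A)]);G=G-.0018*EX-.0023*EY
t 12.4 tcp [ 0.4983 -0.2039  0.031 ] gap [ 0.0005 -0.2489] jaw -6.53 rel -0.03 op 0.247 F [ 0.3 -1.2 -0.5]
red blob [ 159   58  189   94 8511] z 0.0387
red rect [ 505.9 -134.    38.2   77.    83.7] gap ctr [   0.2 -178.5]
carton rect [ 504.7 -142.5   97.5   77.4   83.5] gap [-1.000e-01 -1.871e+02]
wrist8
```

View pics/wrist8.png

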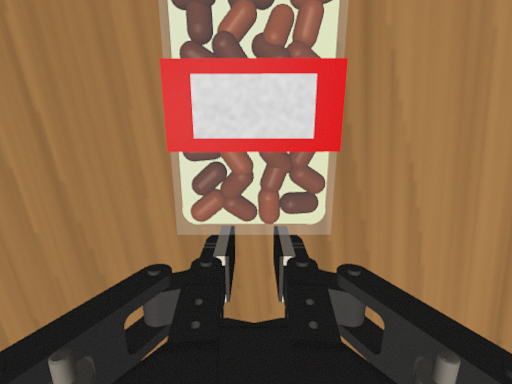

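Call:
drive_tool:
  increments:
    - [0,0,-0.006,0,0,0,-0.5]
    - [0,0,-0.01,0,0,0,-0.5]
    - [0,0,-0.01,0,0,0,-0.5]
    - [0,0,-0.01,0,0,0,-0.5]
    - [0,0,-0.01,0,0,0,-0.5]
    - [0,0,-0.01,0,0,0,-0.5]
    - [0,0,-0.01,0,0,0,-0.5]
    - [0,0,-0.01,0,0,0,-0.5]
    - [0,0,0,0,0,0,-0.5]

```text
time_s: 13.58
eef_pos: [0.507, -0.1281, 0.0313]
eef_rot: [0.471, 0.528, 0.471, -0.528]
wrist_force: [0.5, -0.4, 0.8]
opening: 0.249
```

```bash
python3 see.py 9 wrist; python3 an.py 9;python3 tr.py wrist9
```

```text
t 13.575 tcp [ 0.507  -0.1281  0.0313] gap [ 0.0006 -0.1726] jaw -6.52 rel -0.02 op 0.249 F [ 0.5 -0.4  0.8]
red blob [ 160   56  189   94 8577] z 0.0387
red rect [515.1 -57.4  38.   77.3  83.5] gap ctr [   0.6 -101.4]
carton rect [514.  -66.7  97.5  77.4  83.5] gap [   0.6 -110.8]
wrist9
-0.1 L -0.3 R 0.1 mid -0.1 7630 7261
-0.08 L -28.1 R 13.2 mid -7.4 5706 5954
front y -99.2
front y -99.3
```

View pics/wrist9.png

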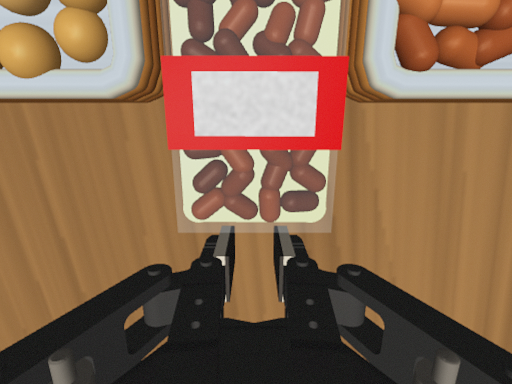

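```bash
sed -i 's/z>.040/z>.0455/' tr.py; python3 tr.py wrist9 wrist7
```

```text
wrist9
-0.1 L -41.8 R 42.1 mid 0.2 6508 6634
-0.08 L -41.8 R 42.2 mid 0.2 4521 5696
front y -99.2
front y -99.3
wrist7
-0.1 L -42.5 R 42.4 mid -0.0 660 728
-0.08 L -42.5 R 42.3 mid -0.1 713 778
-0.06 L -42.4 R 42.4 mid -0.0 756 760
-0.04 L -42.5 R 42.4 mid -0.1 846 354
front y -99.6
front y -99.9
```

Call:
drive_tool:
  increments:
    - [0,0,-0.006,0,0,0,-0.5]
    - [0,0,-0.01,0,0,0,-0.5]
    - [0,0,-0.01,0,0,0,-0.5]
    - [0,0,-0.01,0,0,0,-0.5]
    - [0,0,-0.01,0,0,0,-0.5]
    - [0,0,-0.01,0,0,0,-0.5]
    - [0,0,-0.01,0,0,0,-0.5]
    - [0,0,-0.01,0,0,0,-0.5]
    - [0,0,-0.01,0,0,0,-0.5]
    - [0,0,0,0,0,0,-0.5]

```text
time_s: 14.88
eef_pos: [0.5164, -0.0423, 0.0309]
eef_rot: [0.47, 0.528, 0.471, -0.528]
wrist_force: [-0.2, -0.7, 0.6]
opening: 0.253
```

```bash
python3 see.py 10 wrist; python3 an.py 10;python3 tr.py wrist10
```

```text
t 14.875 tcp [ 0.5164 -0.0423  0.0309] gap [ 0.0002 -0.0863] jaw -6.53 rel -0.03 op 0.253 F [-0.2 -0.7  0.6]
red blob [ 161   56  189   95 8561] z 0.0387
red rect [524.7  28.1  38.4  77.2  83.3] gap ctr [  0.5 -15.4]
carton rect [523.6  19.   97.8  77.1  83.2] gap [  0.4 -24.5]
wrist10
-0.1 L -10.7 R 10.4 mid -0.1 4514 4688
-0.08 L -10.7 R 10.5 mid -0.1 6324 7077
-0.06 L -41.9 R 42.0 mid 0.0 5056 4930
-0.04 L -41.9 R 42.2 mid 0.2 6593 6270
-0.02 L -41.6 R 42.1 mid 0.3 5161 6557
0.0 L -41.6 R 42.3 mid 0.3 7027 8419
0.02 L -42.2 R 42.4 mid 0.1 14 11
front y -97.0
front y -97.0
```

View pics/wrist10.png

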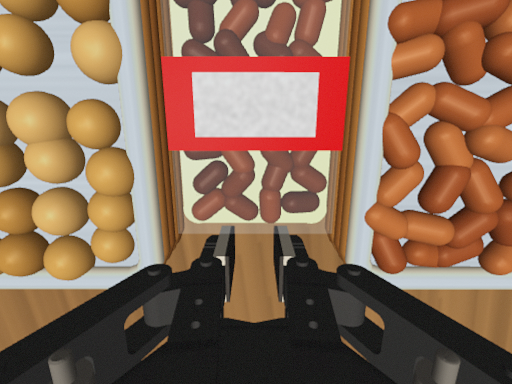

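```bash
python3 - <<'E'
import pickle
from h import *
c,o,M=pickle.load(open("wrist8.pkl","rb"))
P=pts(c,c["hand_eye"]);d=c["depth"];v,u=np.mgrid[:384,:512];ok=(d>0)&(v>240)&(P[...,0]<0)
for y in(.03,.036,.042,.048,.054,.06):
    m=ok&(abs(P[...,1])>y)&(abs(P[...,1])<y+.006);print(y,"lowest height above counter",(.031-P[m][:,0].max()).round(4))
c,o,M=pickle.load(open("wrist10.pkl","rb"));T=np.eye(4);T[:3,:3]=M;T[:3,3]=o["eef_pos"];T=T@c["hand_eye"];P=pts(c,T)
g=(P[...,:2]-G)@np.stack([EX,EY],1)
for a in(.042,.048,.054,.06,.066,.072):
  for s in(-1,1):
    m=(c["depth"]>0)&(v<230)&(g[...,0]*s>a)&(g[...,0]*s<a+.006);print(a,s,"heap max",P[m][:,2].max().round(4))
E
```

```text
0.03 lowest height above counter 0.0619
0.036 lowest height above counter 0.0646
0.042 lowest height above counter 0.0667
0.048 lowest height above counter 0.0799
0.054 lowest height above counter 0.0908
0.06 lowest height above counter 0.1005
0.042 -1 heap max 0.0524
0.042 1 heap max 0.0529
0.048 -1 heap max 0.0566
0.048 1 heap max 0.055
0.054 -1 heap max 0.0581
0.054 1 heap max 0.0563
0.06 -1 heap max 0.0577
0.06 1 heap max 0.0562
0.066 -1 heap max 0.0556
0.066 1 heap max 0.0563
0.072 -1 heap max 0.0612
0.072 1 heap max 0.0568
```

Call:
drive_tool:
  increments:
    - [0,0,-0.006,0,0,0,-0.5]
    - [0,0,-0.01,0,0,0,-0.5]
    - [0,0,-0.01,0,0,0,-0.5]
    - [0,0,-0.01,0,0,0,-0.5]
    - [0,0,-0.01,0,0,0,-0.5]
    - [0,0,-0.01,0,0,0,-0.5]
    - [0,0,-0.01,0,0,0,-0.5]
    - [0,0,-0.01,0,0,0,-0.5]
    - [0,0,0,0,0,0,-0.5]

```text
time_s: 16.05
eef_pos: [0.5257, 0.0327, 0.0314]
eef_rot: [0.471, 0.528, 0.471, -0.527]
wrist_force: [0.6, 0.4, 0.7]
opening: 0.25
```

```bash
python3 see.py 11 wrist; python3 an.py 11;python3 tr.py wrist11
```

```text
t 16.05 tcp [0.5257 0.0327 0.0314] gap [ 0.001  -0.0106] jaw -6.52 rel -0.02 op 0.25 F [0.6 0.4 0.7]
red blob [ 161   56  188   94 8580] z 0.0387
red rect [533.8 103.4  38.1  77.3  83.5] gap ctr [ 1.  60.5]
carton rect [532.7  94.1  97.6  77.3  83.5] gap [ 1.  51.1]
wrist11
-0.06 L -43.0 R 43.4 mid 0.2 60 87
-0.04 L -10.0 R 11.1 mid 0.6 933 1122
-0.02 L -9.9 R 11.2 mid 0.6 5329 5772
0.0 L -11.0 R 11.2 mid 0.1 6098 7037
0.02 L -41.9 R 42.2 mid 0.2 5436 4688
0.04 L -41.8 R 42.3 mid 0.2 6625 5691
0.06 L -41.7 R 42.2 mid 0.2 6412 6667
0.08 L -41.9 R 42.4 mid 0.2 6059 6067
front y -42.2
front y -45.8
```

View pics/wrist11.png

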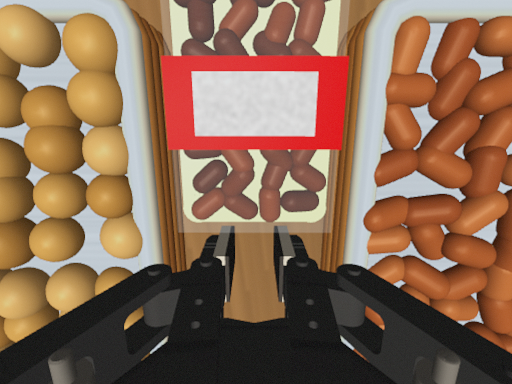

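Call:
drive_tool:
  increments:
    - [0,0,-0.006,0,0,0,-0.5]
    - [0,0,-0.01,0,0,0,-0.5]
    - [0,0,-0.01,0,0,0,-0.5]
    - [0,0,-0.01,0,0,0,-0.5]
    - [0,0,-0.01,0,0,0,-0.5]
    - [0,0,-0.01,0,0,0,-0.5]
    - [0,0,-0.01,0,0,0,-0.5]
    - [0,0,-0.01,0,0,0,-0.5]
    - [0,0,-0.01,0,0,0,-0.5]
    - [0,0,0,0,0,0,-0.5]

```text
time_s: 17.35
eef_pos: [0.5353, 0.1184, 0.0311]
eef_rot: [0.47, 0.528, 0.471, -0.528]
wrist_force: [-0.6, 0.6, -0.3]
opening: 0.248
```

```bash
python3 see.py 12 wrist; python3 an.py 12;python3 tr.py wrist12
```

```text
t 17.35 tcp [0.5353 0.1184 0.0311] gap [0.0008 0.0756] jaw -6.53 rel -0.03 op 0.248 F [-0.6  0.6 -0.3]
red blob [ 162   56  188   95 8443] z 0.0387
red rect [543.7 188.8  38.5  76.5  83.8] gap ctr [  1.2 146.5]
carton rect [542.4 179.7  97.4  77.2  83.5] gap [  0.9 137.3]
wrist12
0.02 L -42.7 R 43.4 mid 0.4 69 61
0.04 L -52.7 R 54.2 mid 0.7 312 393
0.06 L -10.2 R 10.9 mid 0.4 3609 4239
0.08 L -10.2 R 11.0 mid 0.4 7699 6975
front y 40.1
front y 39.8
```

View pics/wrist12.png

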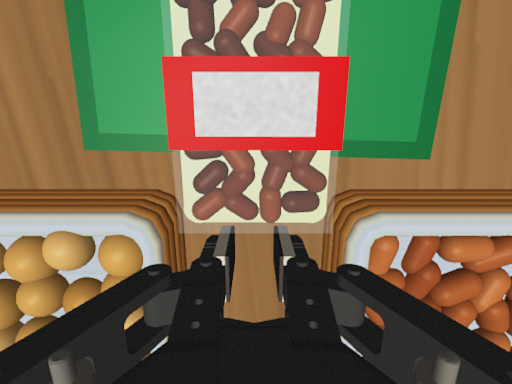

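Clear of the gap on a straight line. I'll push 75 mm more to reach the mat centre.

Call:
drive_tool:
  increments:
    - [0,0,-0.006,0,0,0,-0.5]
    - [0,0,-0.01,0,0,0,-0.5]
    - [0,0,-0.01,0,0,0,-0.5]
    - [0,0,-0.01,0,0,0,-0.5]
    - [0,0,-0.01,0,0,0,-0.5]
    - [0,0,-0.01,0,0,0,-0.5]
    - [0,0,-0.01,0,0,0,-0.5]
    - [0,0,-0.008,0,0,0,-0.5]
    - [0,0,-0.004,0,0,0,-0.5]
    - [0,0,0,0,0,0,-0.5]

```text
time_s: 18.65
eef_pos: [0.5446, 0.1952, 0.0314]
eef_rot: [0.471, 0.528, 0.471, -0.528]
wrist_force: [-0.1, -0.3, 0.5]
opening: 0.247
```

Call:
drive_tool:
  increments:
    - [0,0,0.004,0,0,0,-0.5]
    - [0,0,0.006,0,0,0,-0.5]
    - [-0.03,0,0,0,0,0,-0.5]
    - [-0.05,0,0,0,0,0,-0.5]
    - [-0.05,0,0,0,0,0,-0.5]
    - [-0.05,0,0,0,0,0,-0.5]
    - [-0.05,0,0,0,0,0,-0.5]
    - [-0.03,0,0,0,0,0,-0.5]
    - [0,0,0,0,0,0,-0.5]
    - [0,0,0,0,0,0,-0.5]

```text
time_s: 19.9
eef_pos: [0.5427, 0.1843, 0.29]
eef_rot: [-0.47, -0.527, -0.471, 0.528]
wrist_force: [-0.5, 0.6, -1.0]
opening: 0.249
```

```bash
python3 see.py 13 wrist top scene; python3 an.py 13; python3 - <<'E'
import pickle
from h import *
c,o,M=pickle.load(open("wrist13.pkl","rb"));T=np.eye(4);T[:3,:3]=M;T[:3,3]=o["eef_pos"];T=T@c["hand_eye"]
P=pts(c,T);hsv=cv2.cvtColor(c["img"],cv2.COLOR_RGB2HSV)
g=(cv2.inRange(hsv,(50,100,30),(85,255,255))>0)&(c["depth"]>0)&(abs(P[...,2])<.01)
print("mat",rect(P[g]))
E
```

```text
t 19.9 tcp [0.5427 0.1843 0.29  ] gap [0.0007 0.1419] jaw -6.61 rel -0.11 op 0.249 F [-0.5  0.6 -1. ]
red blob [227  87  58  31 722] z 0.0388
red rect [553.2 265.2  37.4  74.5  83.4] gap ctr [  2.  223.4]
carton rect [552.2 264.3 117.5  76.4  83.6] gap [  1.1 222.4]
mat [556.4 261.4 199.2 199.4  82. ]
```

View pics/wrist13.png

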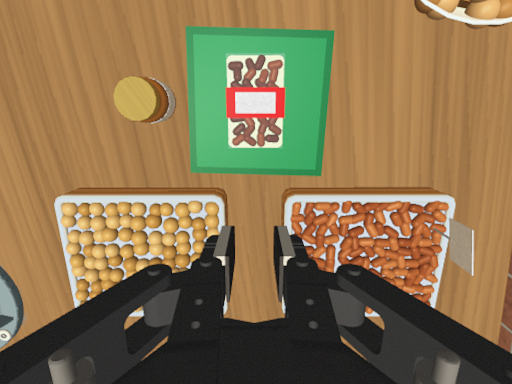

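View pics/scene13.png

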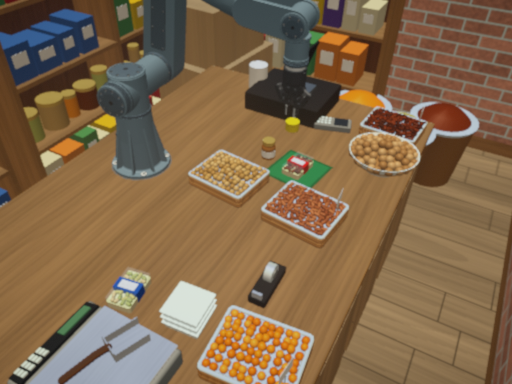

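```bash
python3 -c "
from bench import hand_in
print(hand_in())"
```

```text
the job is handed in; nothing more can be done
None
```

I pushed the red-sleeved date carton through the gap with the partly closed fingers, and the whole carton now lies on the green mat. Pushing from behind, I turned it into line before the entrance, then took it straight through. The job is handed in at about 20 s of the 69 s allowed; the hand-in gave no verdict.

**Final position:** the last wrist picture puts the carton's centre about 5 mm from the mat's centre and turned under 2° from it. That leaves roughly 35 mm or more of mat on every side.

**In the gap:** the carton stayed within about 1 mm of the middle, against 4.5 mm of clearance each side.

**Contact and tipping:** wrist force readings at the end of each move stayed under about 2 N. The carton's top stayed at 38.7 mm in every reading, so I saw no lifting or tipping. The fingers are raised clear, at a tool height of 0.29 m.

**Bystanders:** I checked them only by eye in the final pictures, not by re-measuring. They look unmoved.

**Disagreement between cameras:** the top and wrist cameras differed by 2–5 mm along the gap. Across the gap my first estimate of its middle was about 2 mm off, and both cameras agreed on that. I steered by the wrist camera, which sees the carton and trays together.

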